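Straighten the row of espresso cups with the straightedge

ROBOT

A 6-joint arm with a two-finger parallel gripper is mounted at the origin on a cart in front of the work surface, level with it; the furniture and walls round the work are solid. World frame = base frame: x ahead of the robot, y to its left, z up, the work surface at z = 0. Lengths are in m, angles in rad, forces in N, time in s.
With the tool pointing down it reaches from about 0.25 to 0.725 m from the base axis. Payload 4 kg.
Tool frame: the origin (TCP) lies midway between the tips of the shut fingers; the grasp point (between the pads) lies 19 mm behind it; z points along the fingers, y is the line along which they close (so a half turn about z gives the same grasp; the last joint's range is limited). The gripper opens to 85 mm and grips with 20 to 120 N. Pads are 22 mm wide; open, the fingers measure 114 mm over their backs; the gripper's body (76 mm by 85 mm) begins 54 mm behind the grasp point. The pads swing forward as they close: fully open they stand 13 mm farther back than shut.
Start: joints at [-1.209, 0.241, 0.005, 1.335, 0, 1.571], TCP at [0.177, -0.468, 0.231] pointing down, gripper open.
Joint ranges: [-2.72, 2.72], [-1.05, 1.87], [-1.09, 1.28], [-1.99, 2.15], [-1.42, 1.44], [-3.14, 3.14]. Speed limits (rad/s): [2.79, 2.79, 3.14, 3.14, 3.14, 3.14].

INTERFACE

Orientations are given as a unit quaternion [x, y, z, w].
In Python, from rig import robot, kinematics, imaging, status gives the robot as it stands. Calls block until the motion is done:
- robot.move_pose(position, orientation): joint-space move of the TCP to a pose.
- robot.move_linear(position, ori=None, velocity=0.15): straight line of the TCP; ori=None keeps the orientation; velocity is the mean speed in m/s.
- robot.move_j(angles): joint-space move.
- robot.command_gripper(opening, newtons=None): finger opening in m; newtons is the grip in N (None keeps the last); returns when the fingers have stopped.
- robot.hold(seconds).
- kinematics.ik(position, orientation): joint angles nearest the present ones, or None.
- imaging.camera(name): name is "side" or "top" or "wrist"; returns (picture, depth): 420x560x3 uint8, red, green, blue; 420x560 float32, m along the optical axis (not along the pixel's ray), 0 where there is no reading.
- imaging.get_calibration(name): a dict with "fovy" (degrees; the focal length in pixels is half the picture's height over the tangent of half this angle, whatever the lens; pixels are square), "cx", "cy" (the principal point, pixels), "T" (4x4, takes a point from camera to world coordinates). Camera axes: x right, y down, z forward; pixel columns grow to the right and rows downward; lengths in m; the calibration is good to about 2 mm. A picture is of the moment at which its call begins: read the wrist's pose just before it. get_calibration takes no time and is no camera call; for the wrist camera it gives the pose at the moment of the call.
A pose or a line that the arm cannot do raises robot.PlanningError and nothing moves.
- robot.hand_in(): hands the job in; it is judged then, once.
Readings, each from a call of its own:
- status.get_time(): time.
- status.get_q(): joint angles.
- status.get_qvel(): joint speeds.
- status.get_tau(): joint torques, N m.
- status.get_ee_pos(): TCP position.
- status.get_tool_rot(): TCP orientation.
- status.get_contact_force(): force on the tool from outside, world axes, zero at the start.
- status.get_ft_torque(): the same for the moment, N m.
- status.get_gripper_width(): finger opening in m.
- status.get_gripper_force(): force on a finger pad.
Only numpy, scipy, OpenCV 4.12 (cv2) and the standard library are available. Lean on these libraries where they do the work, as an engineer would, in place of code of your own. Each camera call takes 0.05 s, during which the arm holds its last target. There are 200 camera calls.

TASK

Pick up the aluminium straightedge by its wooden grip and, holding it, push the four upside-down espresso cups on the mat away from you into one straight row, so that the near rim of every cup just touches the yellow line. Move the cups with the straightedge only, never with the gripper, without tipping them, then stand the straightedge back on its cork pad, wholly on the pad and along it, and let go; leave the jug, the carton and the timer where they are.

Things in the scene. Friction and masses are not known exactly. Their poses are not given: they have to be found in the camera images.
- service_mat: Black rubber mat fixed on the worktop, 205 mm deep (x), 340 mm wide (y), 3 mm thick; a yellow line 4 mm wide runs across it along y at x = 0. Origin on the underside, below the middle of the line, 95 mm from the mat's near edge; x points away from the robot, square to the line (within 0.2 rad of world x), y along the line, z up.
- cork_pad: Cork pad fixed on the worktop to the right of the mat, 100 mm (x) by 330 mm (y), 3 mm thick; the resting place of the straightedge. Origin at the centre of its underside, y along its length.
- straightedge_grip (a point): Point on the upright beech grip of the straightedge, 90 mm above the underside of its foot: the height to grasp it. The grip is 22 mm thick (x), 90 mm long (y); its top is 20 mm above this point. x points to the pushing face, a flat upright face 40 mm high along the whole bar, 30 mm ahead of this point; it starts facing away from the robot.
- milk_jug_a: Bystander: steel milk jug, 101x68x85 mm, standing left of the mat; origin at the centre of its underside.
- tea_box: Bystander: pale upright tea carton, 62x66x120 mm, left of the mat; origin at the centre of its underside.
- shot_timer: Bystander: round kitchen timer, red top on white base, 64 mm across, 35 mm high, right of the cork pad; origin at the centre of its underside.
- cup_0_middle (a point): Cream espresso cup upside down on the mat, number 1 of 4 from the right; 50 mm high, about 0.14 kg; its round rim, down on the mat, is the widest part, 64 mm across. Point on the round body's axis, 25 mm above the mat. The handle ends 60 mm from it along its -y, roughly away from the robot. Axes are some 78 mm apart; the near rims start 15 to 70 mm short of the line.
- espresso_cup_0: The same cup as cup_0_middle; origin on its underside, 14 mm from the axis towards the handle; z up.
- cup_1_middle (a point): Cream espresso cup upside down on the mat, number 2 of 4 from the right; 50 mm high, about 0.14 kg; its round rim, down on the mat, is the widest part, 64 mm across. Point on the round body's axis, 25 mm above the mat. The handle ends 60 mm from it along its -y, roughly away from the robot. Axes are some 78 mm apart; the near rims start 15 to 70 mm short of the line.
- espresso_cup_1: The same cup as cup_1_middle; origin on its underside, 14 mm from the axis towards the handle; z up.
- cup_2_middle (a point): Cream espresso cup upside down on the mat, number 3 of 4 from the right; 50 mm high, about 0.14 kg; its round rim, down on the mat, is the widest part, 64 mm across. Point on the round body's axis, 25 mm above the mat. The handle ends 60 mm from it along its -y, roughly away from the robot. Axes are some 78 mm apart; the near rims start 15 to 70 mm short of the line.
- espresso_cup_2: The same cup as cup_2_middle; origin on its underside, 14 mm from the axis towards the handle; z up.
- cup_3_middle (a point): Cream espresso cup upside down on the mat, number 4 of 4 from the right; 50 mm high, about 0.14 kg; its round rim, down on the mat, is the widest part, 64 mm across. Point on the round body's axis, 25 mm above the mat. The handle ends 60 mm from it along its -y, roughly away from the robot. Axes are some 78 mm apart; the near rims start 15 to 70 mm short of the line.
- espresso_cup_3: The same cup as cup_3_middle; origin on its underside, 14 mm from the axis towards the handle; z up.
- straightedge: Loose aluminium angle bar, 290 mm long (y), 60 mm deep (x), 0.3 kg, with a wooden grip at its middle; it stands on its own flat foot, at the start on the cork pad. Origin at the centre of the underside of the foot, straight below straightedge_grip; same axes, z up.
Things that resemble listed ones, but are neither listed nor needed, are in the scene too. Leave any turquoise look-alike of the espresso_cup_3 alone.

How it is judged:
On the way, in this order (a step that is already met when the one before it is completed fails the run):
1. the straightedge is held and lifted at least 15 mm off the pad (contact force between the fingers and straightedge above 1 N and height (world z) of straightedge_grip above 0.108 m), for 0.1 s.
2. with the straightedge held, all four cups stand in line at the yellow line (contact force between the fingers and straightedge above 1 N and x of cup_0_middle in the frame of service_mat between 0.026 and 0.038 m and y of cup_0_middle in the frame of service_mat between -0.17 and 0.17 m and angle between each of espresso_cup_0, espresso_cup_1, espresso_cup_2, espresso_cup_3's own z axis and vertical below 0.1 rad and linear speed of each of espresso_cup_0, espresso_cup_1, espresso_cup_2, espresso_cup_3 below 0.02 m/s and x of cup_1_middle in the frame of service_mat between 0.026 and 0.038 m and y of cup_1_middle in the frame of service_mat between -0.17 and 0.17 m and x of cup_2_middle in the frame of service_mat between 0.026 and 0.038 m and y of cup_2_middle in the frame of service_mat between -0.17 and 0.17 m and x of cup_3_middle in the frame of service_mat between 0.026 and 0.038 m and y of cup_3_middle in the frame of service_mat between -0.17 and 0.17 m), for 0.2 s.
At the end, for the whole second after the job is handed in: All four cups stand at rest, upside down on the mat, their near rims within 6 mm of the middle of the yellow line; the straightedge stands at rest on the cork pad, its middle within 30 mm of the pad's and its length within 0.15 rad of the pad's (x of cup_0_middle in the frame of service_mat between 0.026 and 0.038 m and y of cup_0_middle in the frame of service_mat between -0.17 and 0.17 m and angle between each of espresso_cup_0, espresso_cup_1, espresso_cup_2, espresso_cup_3's own z axis and vertical below 0.1 rad and linear speed of each of espresso_cup_0, espresso_cup_1, espresso_cup_2, espresso_cup_3, straightedge below 0.02 m/s and x of cup_1_middle in the frame of service_mat between 0.026 and 0.038 m and y of cup_1_middle in the frame of service_mat between -0.17 and 0.17 m and x of cup_2_middle in the frame of service_mat between 0.026 and 0.038 m and y of cup_2_middle in the frame of service_mat between -0.17 and 0.17 m and x of cup_3_middle in the frame of service_mat between 0.026 and 0.038 m and y of cup_3_middle in the frame of service_mat between -0.17 and 0.17 m and horizontal distance between straightedge_grip and cork_pad below 0.03 m and angle between the y axis of straightedge and the y axis of cork_pad, either way round below 0.15 rad and angle between straightedge's own z axis and vertical below 0.06 rad and height (world z) of straightedge_grip below 0.097 m); the robot touches nothing.
It fails at once if the gripper or arm touches a cup (contact force between any of the fingers, the arm and espresso_cup_0 above 0.3 N or contact force between any of the fingers, the arm and espresso_cup_1 above 0.3 N or contact force between any of the fingers, the arm and espresso_cup_2 above 0.3 N or contact force between any of the fingers, the arm and espresso_cup_3 above 0.3 N).
It fails at once if a cup is tipped by more than 0.35 rad (angle between any of espresso_cup_0, espresso_cup_1, espresso_cup_2, espresso_cup_3's own z axis and vertical above 0.35 rad).
It fails at once if a bystander is moved by more than 20 mm (distance of any of milk_jug_a, tea_box, shot_timer from where it was at the start of the episode above 0.02 m).
It also fails if it takes over 48 s, if anything falls off the work surface, if the arm or the gripper's body presses on something with over 40 N, if the wrist force passes 120 N, or if a joint passes its speed limit or range.

## Working session

There is one attempt and no reset: what is moved stays moved. The work goes in short steps, each a Python script; the robot and the scene stay as the last script left them, time stands still between calls to the robot, and variables do not carry over. Pictures are saved under pics/ and viewed, at most 10 in all, crops included, and the job is handed in when it is done.

```bash
mkdir -p pics; ls
cat > h.py <<'E'
import numpy as np, cv2
from rig import robot, kinematics, imaging, status
def cloud(name):
    c=imaging.get_calibration(name); im,d=imaging.camera(name)
    f=im.shape[0]/2/np.tan(np.radians(c["fovy"])/2)
    v,u=np.mgrid[:im.shape[0],:im.shape[1]]
    P=np.stack([(u-c["cx"])/f*d,(v-c["cy"])/f*d,d],-1)
    T=np.array(c["T"]); W=P@T[:3,:3].T+T[:3,3]; W[d==0]=np.nan
    return im,W
def save(n,im): cv2.imwrite(f"pics/{n}.png",cv2.cvtColor(im,cv2.COLOR_RGB2BGR))
E
python3 - <<'E'
from h import *
for n in("top","side"):
    im,W=cloud(n); save(n,im); np.savez(n,im=im,W=W)
    print(n,imaging.get_calibration(n))
print(status.get_time(),status.get_tool_rot())
E
```

```text
pics
top {'fovy': 46.702571389479516, 'cx': 272.0212676857466, 'cy': 207.046973100288, 'T': array([[ 0.46025636, -0.69645825,  0.55055426, -0.67026054],
       [-0.88762423, -0.37284023,  0.27039487, -0.50927818],
       [ 0.01695004, -0.61313626, -0.7897953 ,  1.75107197],
       [ 0.        ,  0.        ,  0.        ,  1.        ]])}
side {'fovy': 46.050870478185196, 'cx': 284.83011514210864, 'cy': 210.77400808985414, 'T': array([[-0.92728209, -0.19415054,  0.32008357, -0.07107751],
       [-0.3742671 ,  0.46139084, -0.8043896 ,  1.57394658],
       [ 0.00848905, -0.86569282, -0.50050362,  1.0420061 ],
       [ 0.        ,  0.        ,  0.        ,  1.        ]])}
0.1 [ 9.83683894e-01  1.79902942e-01 -1.66674187e-04 -9.48735485e-04]
```

View pics/top.png

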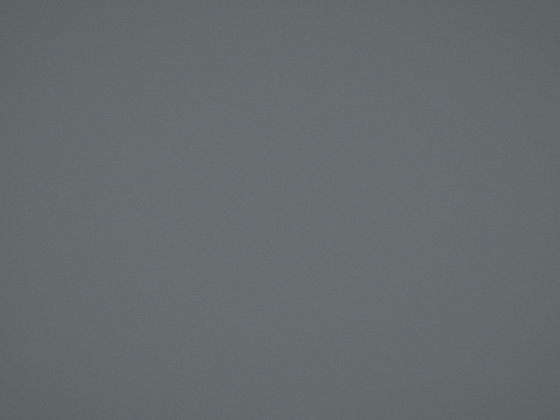

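View pics/side.png

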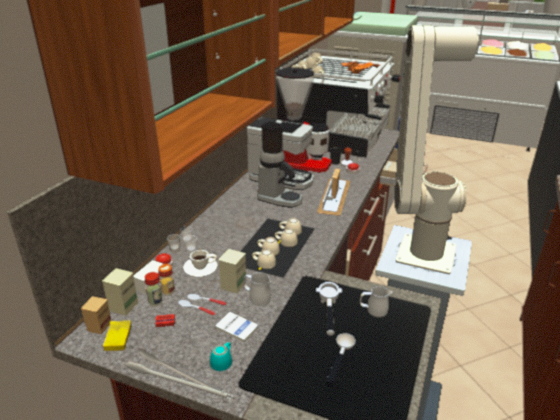

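The top camera is blocked: it shows a plain grey surface. The side view shows four cream cups on the black mat at about (291,227), (288,238), (269,245) and (265,259). The straightedge with its beech grip is at (336,185) on the cork pad, and the timer (red top) is at about (353,166). The jug is at (260,290), the tea carton at (232,270), and the turquoise cup at (221,355) is to be left alone. I'll enlarge this and compute rough positions.

Run:
```python
from h import *
z=np.load("side.npz"); im,W=z["im"],z["W"]
t=np.load("top.npz"); print("top depth z range",np.nanmin(t["W"][...,2]),np.nanmax(t["W"][...,2]))
for u,v in [(291,225),(288,236),(269,243),(265,257),(336,175),(336,190),(325,205),(345,178),(353,166),(348,155),(260,290),(232,260),(270,215),(310,225),(245,240),(280,270)]:
    print((u,v),im[v,u],W[v,u].round(3))
c=im[140:320,210:400]; save("crop1",cv2.resize(c,None,fx=3.3,fy=3.3,interpolation=cv2.INTER_CUBIC))
c=imaging.get_calibration("wrist"); print(c)
```

```text
top depth z range 1.666613523109698 1.671461305813424
(291, 225) [217 199 161] [0.5   0.073 0.051]
(288, 236) [223 206 164] [0.485 0.141 0.046]
(269, 243) [221 213 183] [0.527 0.221 0.053]
(265, 257) [225 212 171] [0.508 0.299 0.048]
(336, 175) [225 187 124] [ 0.433 -0.28   0.118]
(336, 190) [113  87  53] [ 0.429 -0.283  0.045]
(325, 205) [220 230 237] [ 0.447 -0.19   0.014]
(345, 178) [139 131 125] [ 0.446 -0.495  0.003]
(353, 166) [205  56  45] [ 0.428 -0.563  0.04 ]
(348, 155) [80 40 29] [ 0.478 -0.647  0.056]
(260, 290) [144 137 127] [0.443 0.483 0.062]
(232, 260) [229 230 203] [0.554 0.451 0.124]
(270, 215) [141 134 126] [ 0.635 -0.036  0.005]
(310, 225) [135 128 120] [ 0.458 -0.03   0.003]
(245, 240) [139 133 125] [0.648 0.173 0.006]
(280, 270) [49 49 48] [0.454 0.295 0.005]
{'fovy': 69.1821477324535, 'cx': 281.22744899604317, 'cy': 205.8689167929772, 'T': array([[ 0.35317342, -0.89428669, -0.27480874,  0.24665106],
       [-0.93555653, -0.33809037, -0.10212187, -0.44044346],
       [-0.00158396,  0.29316584, -0.95606029,  0.37367691],
       [ 0.        ,  0.        ,  0.        ,  1.        ]])}
```

View pics/crop1.png

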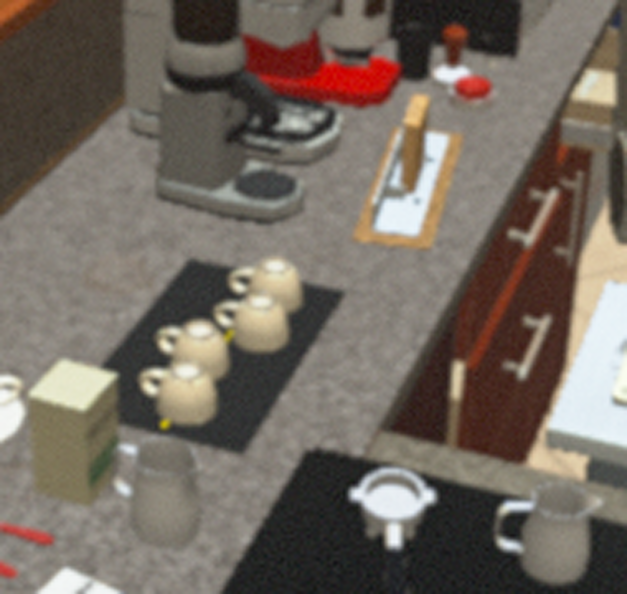

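The four cups, the grip (z 0.118 m, against about 0.113 expected), the timer, the jug (crop 165,495) and the carton all match their descriptions. The second jug at crop (555,530) is only a look-alike. Next I'll take wrist views of the mat and then the pad.

```bash
cat >> h.py <<'E'
def Q(a): return [np.cos(a/2),np.sin(a/2),0,0]   # tool down, tool x heading a
E
python3 - <<'E'
from h import *
robot.move_pose([0.45,0.18,0.32],Q(0)); im,W=cloud("wrist"); save("mat",im); np.savez("mat",im=im,W=W)
print(status.get_time())
robot.move_pose([0.43,-0.29,0.26],Q(np.pi/2)); im2,W=cloud("wrist"); save("pad",im2); np.savez("pad",im=im2,W=W)
print(status.get_time(),status.get_q())
save("both",cv2.resize(np.hstack([im,im2]),(800,300)))
E
```

```text
3.75
6.925 [-5.92865795e-01  2.67844286e-01  1.15554652e-01  1.41844497e+00
  4.55363617e-05  9.77303215e-01]
```

View pics/both.png

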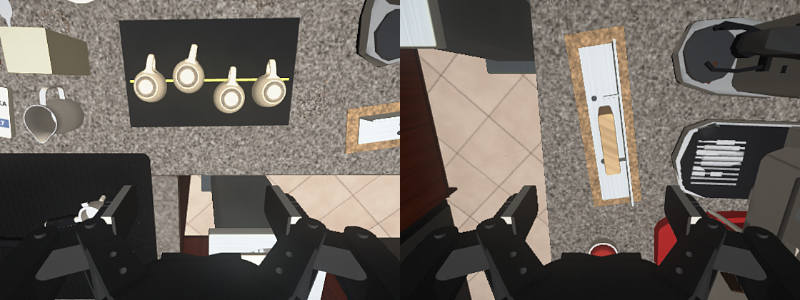

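The left half of the picture is the mat. The yellow line runs from (130,80) to (290,80), with the cups at (150,87), (188,75), (229,97) and (269,88). The right half is the pad: grip at (609,140), and the bar's upright face on its right (+x) side. Next I'll measure all of these.

```bash
cat >> h.py <<'E'
def inmat(P,o,yaw):
    c,s=np.cos(yaw),np.sin(yaw); d=np.asarray(P)[...,:2]-o; return np.stack([d[...,0]*c+d[...,1]*s,-d[...,0]*s+d[...,1]*c],-1)
def tomat(p,o,yaw):
    c,s=np.cos(yaw),np.sin(yaw); return np.array([o[0]+p[0]*c-p[1]*s,o[1]+p[0]*s+p[1]*c])
def rect(P):
    (cx,cy),(w,h),a=cv2.minAreaRect(P.astype(np.float32)*1000); return np.array([cx,cy])/1000,w,h,a
def big(m):
    n,l,s,_=cv2.connectedComponentsWithStats(cv2.morphologyEx(m.astype(np.uint8),cv2.MORPH_OPEN,np.ones((3,3)))); return l==1+np.argmax(s[1:,4])
def matpose(im,W):
    i=im.astype(int); y=(i[...,0]>140)&(i[...,1]>120)&(i[...,2]<90)&(abs(W[...,2])<.02)
    p=W[y]; yl=np.polyfit(p[:,1],p[:,0],1); r=p[:,0]-np.polyval(yl,p[:,1]); p=p[abs(r)<.006]; yl=np.polyfit(p[:,1],p[:,0],1)
    return yl,p
def cups(im,W,o,yaw):
    M=inmat(W,o,yaw); i=im.astype(int)
    m=(W[...,2]>.02)&(W[...,2]<.062)&(abs(M[...,1])<.19)&(M[...,0]>-.14)&(M[...,0]<.14)&(i[...,0]>110)&(i[...,0]-i[...,2]>12)
    t=m&(W[...,2]>.044); out=[]
    n,l,s,_=cv2.connectedComponentsWithStats(cv2.morphologyEx(t.astype(np.uint8),cv2.MORPH_OPEN,np.ones((3,3))))
    for k in range(1,n):
        if s[k,4]>80: q=M[l==k]; e,rr=cv2.minEnclosingCircle((q*1000).astype(np.float32)); out.append((np.round(e,1),round(rr,1),s[k,4],np.round(np.nanmean(W[l==k],0),3)))
    return out
E
python3 - <<'E'
from h import *
z=np.load("mat.npz"); im,W=z["im"],z["W"]; i=im.astype(int)
yl,p=matpose(im,W); print("line",yl,len(p),p.mean(0),p[:,1].min(),p[:,1].max())
d=(i.max(-1)<60)&(abs(W[...,2]-.003)<.02)&(W[...,0]>.35)&(W[...,1]<.4)
M=big(d); c,w,h,a=rect(W[M][:,:2]); print("mat",c,w,h,a,np.median(W[M][:,2]))
yaw=-np.arctan(yl[0]); print("yaw line",yaw)
x=np.array([np.cos(yaw),np.sin(yaw)]); o=c-x*.0075
o=o+x*((np.polyval(yl,o[1])-o[0])*np.cos(yaw)); print("origin",o)
for q in cups(im,W,o,yaw): print(q)
z=np.load("pad.npz"); im,W=z["im"],z["W"]; i=im.astype(int)
near=(abs(W[...,0]-.43)<.15)&(abs(W[...,1]+.28)<.25)
hsv=cv2.cvtColor(im,cv2.COLOR_RGB2HSV).astype(int)
tan=near&(hsv[...,0]>8)&(hsv[...,0]<25)&(hsv[...,1]>80)&(W[...,2]<.015)&(i[...,0]>110)
print("pad",rect(W[big(cv2.dilate(tan.astype(np.uint8),np.ones((3,3))))&tan][:,:2]))
g=big(near&(W[...,2]>.095)&(W[...,2]<.13)); print("grip",rect(W[g][:,:2]),np.median(W[g][:,2]))
b=big(near&(W[...,2]>.034)&(W[...,2]<.055)); print("face top",rect(W[b][:,:2]),np.median(W[b][:,2]),b.sum())
f=near&(W[...,2]>.004)&(W[...,2]<.05)&(hsv[...,1]<60); print("bar all",rect(W[big(f)][:,:2]))
E
```

```text
line [0.32407957 0.49162237] 17 [0.51505732 0.07231232 0.00339589] -0.13186701695373582 0.1093500872839323
mat [0.53312317 0.16351862] 203.38275146484375 338.3003845214844 0.7320637106895447 0.0034371172057431343
yaw line -0.3133991760456011
origin [0.54352313 0.1601482 ]
(array([-24.6,  38.6]), 23.3, np.int32(702), array([0.532, 0.204, 0.051]))
(array([-64.8, 105.9]), 23.4, np.int32(698), array([0.515, 0.279, 0.05 ]))
(array([  -1.3, -121.1]), 23.4, np.int32(642), array([0.505, 0.048, 0.051]))
(array([-37.3, -50.3]), 23.3, np.int32(622), array([0.493, 0.124, 0.051]))
pad (array([ 0.44135553, -0.29927338]), 100.33592987060547, 332.5337219238281, 8.218732833862305)
grip (array([ 0.44192493, -0.30099576]), 21.98828887939453, 89.08185577392578, 8.128910064697266) 0.11315706288054694
face top (array([ 0.46979013, -0.2973663 ]), 4.306500434875488, 288.7796325683594, 8.087568283081055) 0.04319246206100935 902
bar all (array([ 0.44215622, -0.30238348]), 60.60332489013672, 291.51300048828125, 8.275794982910156)
```

The sizes match: mat 203x338, pad 100x332, grip 22x89 with its top at 0.113, and the face 28 mm ahead of the grip. Only the yellow threshold was wrong, so I'll fix the line and then grasp.

```bash
cat >> h.py <<'E'
def line(im,W,c=(0.533,0.1635)):
    h=cv2.cvtColor(im,cv2.COLOR_RGB2HSV); y=(h[...,0]>22)&(h[...,0]<36)&(h[...,1]>150)&(h[...,2]>100)&(abs(W[...,2]-.003)<.01)&(abs(W[...,0]-c[0])<.1)&(abs(W[...,1]-c[1])<.17)
    p=W[y]; f=np.polyfit(p[:,1],p[:,0],1); p=p[abs(p[:,0]-np.polyval(f,p[:,1]))<.004]; return np.polyfit(p[:,1],p[:,0],1),p
E
python3 - <<'E'
from h import *
z=np.load("mat.npz"); im,W=z["im"],z["W"]
f,p=line(im,W); yaw=-np.arctan(f[0]); print(f,len(p),p[:,1].min(),p[:,1].max(),"yaw",yaw)
c=np.array([.5331,.1635]); o=np.array([np.polyval(f,.1635),.1635]); print("origin",o,"from rect",c[0]-.0075)
for q in cups(im,W,o,yaw): print(q)
a=np.pi/2+np.radians(8.15); g=np.array([.442,-.301])
robot.move_pose([*g,.16],Q(a)); robot.move_linear([*g,.073],velocity=.1)
robot.command_gripper(0.0,60); print(status.get_gripper_width(),status.get_gripper_force(),status.get_ee_pos())
robot.move_linear([*g,.115],velocity=.1)
print(status.get_gripper_width(),status.get_contact_force(),status.get_time())
E
```

```text
Traceback (most recent call last):
  File "h.py", line 34, in line
    p=W[y]; f=np.polyfit(p[:,1],p[:,0],1); p=p[abs(p[:,0]-np.polyval(f,p[:,1]))<.004]; return np.polyfit(p[:,1],p[:,0],1),p
              ~~~~~~~~~~^^^^^^^^^^^^^^^^^
TypeError: expected non-empty vector for x
```

Run:
```python
from h import *
z=np.load("mat.npz"); im,W=z["im"],z["W"]
h=cv2.cvtColor(im,cv2.COLOR_RGB2HSV)
for u in (186,240,290,350,400):
    k=(abs(W[:,u,0]-.526)<.02); v=np.where(k)[0]
    j=v[np.argmax(h[v,u,1].astype(int)*(im[v,u,0]>100))]; print(u,j,im[j,u],h[j,u],W[j,u])
```

```text
186 112 [255 255 120] [ 30 135 255] [0.52562414 0.31770294 0.00224337]
240 114 [230 234 107] [ 31 138 234] [0.52274346 0.23956186 0.00347452]
290 113 [246 249 120] [ 31 132 249] [0.52401691 0.16730397 0.00303362]
350 112 [246 249 117] [ 31 135 249] [0.525269   0.08056856 0.00252714]
400 109 [255 255 122] [ 30 133 255] [0.52927055 0.00965026 0.00493595]
```

```bash
sed -i 's/h\[...,1\]>150/h[...,1]>100/; s/h\[...,0\]>22/h[...,0]>26/' h.py
python3 - <<'E'
from h import *
z=np.load("mat.npz"); im,W=z["im"],z["W"]
f,p=line(im,W); yaw=-np.arctan(f[0]); print(f,len(p),p[:,1].min(),p[:,1].max(),"yaw",yaw,"std",np.std(p[:,0]-np.polyval(f,p[:,1])))
c=np.array([.5331,.1635]); o=np.array([np.polyval(f,.1635),.1635]); print("origin",o,"from rect",c[0]-.0075)
for q in cups(im,W,o,yaw): print(q)
a=np.pi/2+np.radians(8.15); g=np.array([.442,-.301])
robot.move_pose([*g,.16],Q(a)); robot.move_linear([*g,.073],velocity=.1)
robot.command_gripper(0.0,60); print(status.get_gripper_width(),status.get_gripper_force(),status.get_ee_pos())
robot.move_linear([*g,.115],velocity=.1)
print(status.get_gripper_width(),status.get_contact_force(),status.get_time())
E
```

```text
[-0.01126974  0.52746681] 327 0.0025270865651281504 0.32377403635320023 yaw 0.011269264690045973 std 0.0017317360896387936
origin [0.5256242 0.1635   ] from rect 0.5256000000000001
(array([ 6.8, 40.9]), 23.3, np.int32(702), array([0.532, 0.204, 0.051]))
(array([ -9.7, 117.5]), 23.4, np.int32(698), array([0.515, 0.279, 0.05 ]))
(array([ -22. , -117.9]), 23.4, np.int32(642), array([0.505, 0.048, 0.051]))
(array([-33.6, -39.3]), 23.3, np.int32(622), array([0.493, 0.124, 0.051]))
0.021172605607930065 59.37989115715027 [ 0.44193338 -0.3011164   0.07322591]
0.021345233838795625 [ 0.09977834  0.98571807 -2.96763641] 9.6
```

The straightedge is lifted. The line and the mat rectangle agree: origin (0.5256, 0.1635), yaw 0.012. The near rims are 25 to 66 mm short of the line, which fits the description. I'll carry the bar to the near side of the mat, lower it, and check how it sits in the hand.

```bash
cat >> h.py <<'E'
O=np.array([.5256,.1635]); YAW=.012; A=np.pi/2+YAW
def face(xm,z): return [*tomat((xm-.030,0),O,YAW),.0702+z]
E
python3 - <<'E'
from h import *
robot.move_pose(face(-.105,.06),Q(A))
robot.move_linear(face(-.095,.006),velocity=.12)
im,W=cloud("wrist"); save("inhand",im); np.savez("inhand",im=im,W=W)
M=inmat(W,O,YAW)
b=(W[...,2]>.036)&(W[...,2]<.06)&(M[...,0]<-.085)&(M[...,0]>-.12)&(abs(M[...,1])<.2)
q=M[b]; zz=W[b]; print(b.sum(),q.min(0),q.max(0)); 
if b.sum()>20: print("face-top x vs y",np.polyfit(q[:,1],q[:,0],1),"z vs y",np.polyfit(q[:,1],zz[:,2],1))
for c in cups(im,W,O,YAW): print(c)
print(status.get_ee_pos(),status.get_contact_force(),status.get_time())
E
```

```text
2548 [-0.11994413 -0.01500945] [-0.09450432  0.13000255]
face-top x vs y [ 0.00923247 -0.09863048] z vs y [-0.00101266  0.04525016]
(array([-12.1, 116.1]), 22.9, np.int32(5625), array([0.511, 0.276, 0.05 ]))
(array([ 5.7, 41.9]), 23.3, np.int32(4985), array([0.528, 0.207, 0.05 ]))
(array([-122.7,   43.7]), 5.7, np.int32(118), array([0.402, 0.206, 0.054]))
(array([-34.7, -35.8]), 22.5, np.int32(2620), array([0.492, 0.132, 0.05 ]))
[0.40096095 0.1618807  0.0767058 ] [ 0.45444598 -0.10135467 -2.23415883] 11.9583
```

View pics/inhand.png

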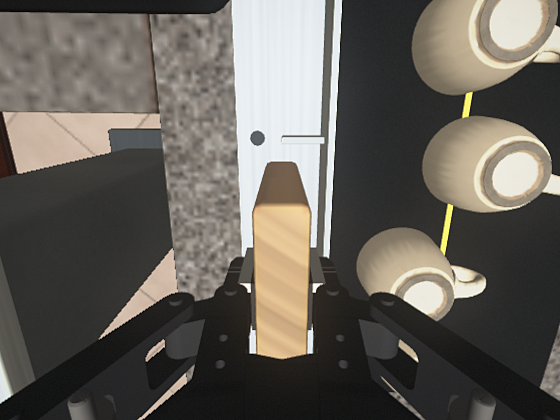

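The bar is held square, with its face at about -95 mm as commanded. Three cups are visible ahead of it at (500,30), (490,165) and (410,275), with the yellow line between (468,95) and (445,250). I'll push to just short of the line and measure.

Run:
```python
from h import *
robot.move_linear(face(-.004,.006),velocity=.035); robot.hold(.2)
im,W=cloud("wrist"); save("push",im); np.savez("push",im=im,W=W)
M=inmat(W,O,YAW)
b=(W[...,2]>.040)&(W[...,2]<.05)&(abs(M[...,0]+.004)<.006)&(M[...,1]>.04)&(M[...,1]<.15)
q=M[b]; print(b.sum(),np.percentile(q[:,0],[5,50,95]))
f,p=line(im,W); print("line in mat",[ (np.round(inmat(np.array([np.polyval(f,y),y]),O,YAW),4)) for y in (.1,.3)],len(p))
for c in cups(im,W,O,YAW): print(c)
print(inmat(status.get_ee_pos(),O,YAW),status.get_ee_pos()[2],status.get_contact_force(),status.get_gripper_width(),status.get_time())
```

```text
1639 [-0.00830414 -0.00667956 -0.0042941 ]Traceback (most recent call last):
  File "<stdin>", line 7, in <module>
  File "h.py", line 34, in line
    p=W[y]; f=np.polyfit(p[:,1],p[:,0],1); p=p[abs(p[:,0]-np.polyval(f,p[:,1]))<.004]; return np.polyfit(p[:,1],p[:,0],1),p
              ~~~~~~~~~~^^^^^^^^^^^^^^^^^
    raise TypeError("expected non-empty vector for x")
TypeError: expected non-empty vector for x
```

View pics/push.png

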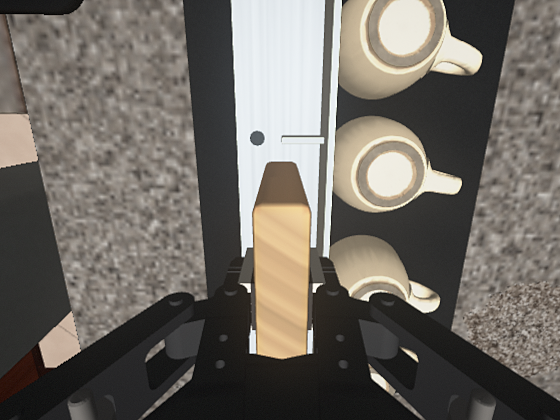

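The three visible cups touch the face in a straight row, at (405,35), (385,170) and (365,270), and the line is hidden beneath the bar. I'll push the last millimetres, back off, and look again.

Run:
```python
from h import *
z=np.load("push.npz"); print("before");[print(c) for c in cups(z["im"],z["W"],O,YAW)]
robot.move_linear(face(.0003,.006),velocity=.015); robot.hold(.4)
im,W=cloud("wrist"); print("after");[print(c) for c in cups(im,W,O,YAW)]
print(inmat(status.get_ee_pos(),O,YAW),status.get_contact_force(),status.get_time())
robot.move_linear(face(-.06,.008),velocity=.08)
im,W=cloud("wrist"); save("backed",im); np.savez("backed",im=im,W=W)
print("backed");[print(c) for c in cups(im,W,O,YAW)]
f,p=line(im,W); print("line",[inmat(np.array([np.polyval(f,y),y]),O,YAW).round(4) for y in (.1,.3)],len(p))
print(status.get_time())
```

```text
before
(array([ 25.8, 115.2]), 23.5, np.int32(5880), array([0.548, 0.275, 0.05 ]))
(array([26.7, 42.2]), 23.4, np.int32(4688), array([0.55 , 0.208, 0.05 ]))
(array([-31.6,  43.9]), 5.6, np.int32(121), array([0.493, 0.207, 0.054]))
(array([ 28.4, -35.1]), 21.0, np.int32(1255), array([0.552, 0.135, 0.05 ]))
(array([  32.2, -101.1]), 11.1, np.int32(115), array([0.56 , 0.062, 0.051]))
after
(array([ 31. , 115.4]), 23.5, np.int32(5862), array([0.554, 0.276, 0.05 ]))
(array([31.6, 42.5]), 23.6, np.int32(4680), array([0.555, 0.208, 0.05 ]))
(array([-26.6,  44.1]), 5.7, np.int32(123), array([0.498, 0.207, 0.054]))
(array([ 33.6, -35.4]), 21.0, np.int32(1237), array([0.557, 0.135, 0.05 ]))
[-2.91395790e-02  7.81551902e-05] [-0.0220226  -0.04460348 -2.93345941] 15.8417
backed
(array([ 29.7, 114.6]), 22.9, np.int32(5938), array([0.552, 0.276, 0.05 ]))
(array([30.9, 42.4]), 23.1, np.int32(4811), array([0.553, 0.207, 0.05 ]))
(array([-86.9,  44.2]), 5.5, np.int32(116), array([0.438, 0.207, 0.053]))
(array([ 31.3, -43.5]), 23.2, np.int32(3351), array([0.555, 0.123, 0.05 ]))
line [array([-0.0003, -0.0635]), array([-0.0005,  0.1365])] 1823
16.7917
```

View pics/backed.png

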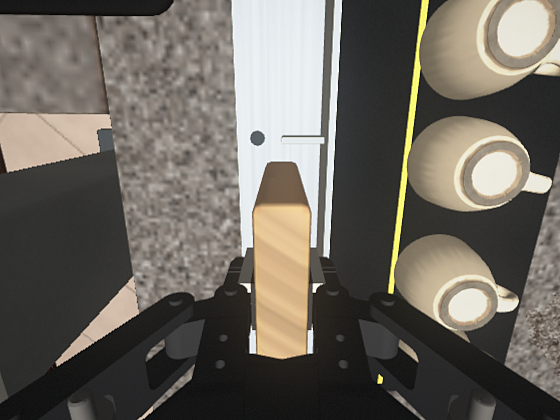

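The near rims of the three visible cups lie along the yellow line, at (420,55), (408,165) and (395,270). I'll lift the bar, check all four cups from beside the mat, and return it to the pad.

Run:
```python
from h import *
robot.move_linear(face(-.11,.06),velocity=.15)
robot.move_pose([.42,-.0,.26],Q(A))
im,W=cloud("wrist"); save("four",im); np.savez("four",im=im,W=W)
C=cups(im,W,O,YAW);[print(c) for c in C]
f,p=line(im,W); print("line",[inmat(np.array([np.polyval(f,y),y]),O,YAW).round(4) for y in (.0,.32)],len(p))
print(status.get_time())
```

```text
(array([ 32. , -44.8]), 23.6, np.int32(1457), array([0.556, 0.119, 0.05 ]))
(array([  32. , -110.6]), 23.4, np.int32(1231), array([0.557, 0.054, 0.05 ]))
line [array([-0.0002, -0.1635]), array([-0.    ,  0.1565])] 709
18.325
```

View pics/four.png

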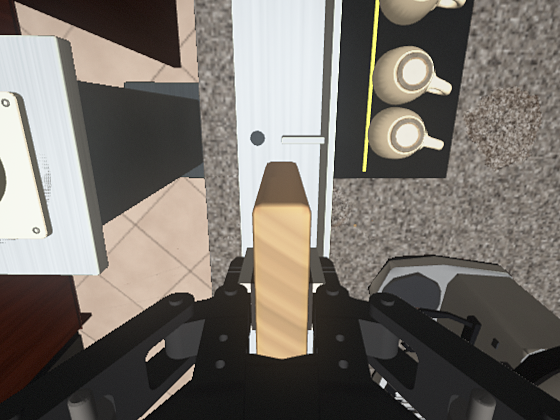

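The two right-hand cups, at (412,70) and (405,130), have axes at x = 32.0 mm, so all four are within tolerance. I'll return the bar now.

Run:
```python
from h import *
g=[.4417,-.300]; a=np.pi/2+np.radians(8.2)
robot.move_pose([*g,.13],Q(a)); robot.move_linear([*g,.080],velocity=.1); robot.move_linear([*g,.0735],velocity=.02); robot.hold(.2)
print(status.get_contact_force(),status.get_ee_pos())
robot.command_gripper(.07); robot.hold(.2)
robot.move_linear([*g,.26],velocity=.15); robot.hold(.2)
im,W=cloud("wrist")
near=(abs(W[...,0]-.43)<.15)&(abs(W[...,1]+.28)<.25)
m=big(near&(W[...,2]>.095)&(W[...,2]<.13)); print("grip",rect(W[m][:,:2]),np.median(W[m][:,2]),status.get_time())
save("end",im)
```

```text
[-0.56057329  0.07642699 -3.32959969] [ 0.4416802  -0.3000492   0.07352566]
grip (array([ 0.44165588, -0.2996355 ]), 21.696718215942383, 88.37950897216797, 7.762120723724365) 0.11317482922032845 23.2583
```

View pics/end.png

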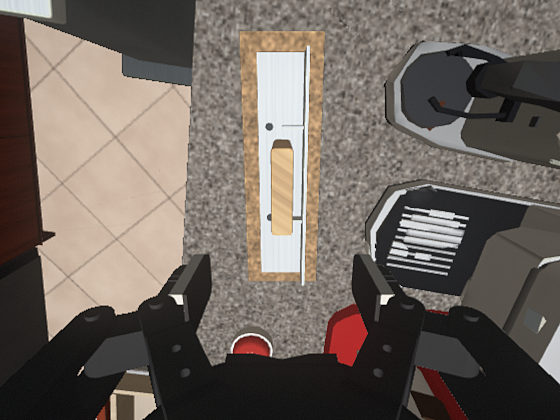

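The straightedge stands centred on the pad and along it, with its grip at (282,188) and its top at z 0.113, and the gripper is clear. Handing in.

```bash
python3 -c "
from h import *
print(robot.hand_in(),status.get_time())"
```

```text
the job is handed in; nothing more can be done
the job is handed in; nothing more can be done
```

The job is handed in at about 23 s of the 48 s allowed; by my last camera measurements, all four cups have their near rims within about 2 mm of the middle of the yellow line, and the straightedge stands centred on its cork pad, released.

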